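# Clamp a beech block with the ratchet wrench

## Robot

A 6-joint arm with a two-finger parallel gripper is mounted at the origin on a cart in front of the work surface, level with it; the furniture and walls round the work are solid. World frame = base frame: x ahead of the robot, y to its left, z up, the work surface at z = 0. Lengths are in m, angles in rad, forces in N, time in s.
With the tool pointing down it reaches from about 0.325 to 0.875 m from the base axis. Payload 4.4 kg.
Tool frame: the origin (TCP) lies midway between the tips of the shut fingers; the grasp point (between the pads) lies 19 mm behind it (ctrl.tcp_to_grasp is the distance from the TCP to the grasp point, in m); z points along the fingers, y is the line along which they close (so a half turn about z gives the same grasp; the last joint's range is limited). The gripper opens to 85 mm and grips with 20 to 120 N. Pads are 22 mm wide; open, the fingers measure 114 mm over their backs; the gripper's body (76 mm by 85 mm) begins 54 mm behind the grasp point. The pads swing forward as they close: fully open they stand 13 mm farther back than shut.
Start: joints at [-1.46, 0.207, 1.542, -0, 1.393, -0.15], TCP at [0.149, -0.555, 0.231] pointing down, gripper open.
Joint ranges: [-2.73, 2.73], [-0.86, 2.22], [0.23, 2.46], [-1.11, 4.25], [0.08, 2.63], [-2.82, 2.82]. Speed limits (rad/s): [2.79, 2.79, 3.14, 3.14, 3.14, 3.14].

## Interface

Orientations are given as [roll, pitch, yaw] about the fixed x, y, z axes, in that order (R = Rz(yaw) Ry(pitch) Rx(roll)).
In Python, from rig import ctrl, vision gives the robot as it stands. The module is installed in compiled form; this text tells all that it offers.
- The arm moves only by the tool apply_moves, never from a script. Its argument "steps" is a list of rows, each a list of 7 numbers: the closure, from -1 (fully open) to 1 (shut), so that 0 is half open, then the shift along the tool's x, y, z in m, then the turn, a rotation vector about the tool's x, y, z in degrees. A call has 1 to 12 rows; each row shifts and turns the commanded pose from where the row before left it, along the tool's axes as they then stand; what a row does not reach is not made up. A row lasts 1/10 s, in which the tool goes at most 50 mm and 8.59 degrees, less where a joint would pass 70% of its speed; a pose out of reach is approached as far as the arm can. A call with a gripper value outside its range is refused whole. The fingers move at their own pace and stop on an object; the grip force is fixed at half the most. Time passes only in rows, so rows that do not move let the fingers close. It gives the time, the measured TCP pose, the force, the opening and the grip force at its end, in the units of the state.
- ctrl.observe(): the state, without advancing time (a new reading comes with each control period).
- vision.read_camera(name): name is "scene" or "side" or "wrist"; returns the picture (480x640x3 uint8, red, green, blue); there is no depth.
- vision.camera_params(name): a dict with "fx", "fy", "cx", "cy" (pixels), "dist" ([k1, k2, p1, p2, k3] as OpenCV has them; the pictures are not rectified), "eye" and "attitude" of the camera in the world. Camera axes: x right, y down, z forward; pixel columns grow to the right and rows downward; lengths in m; the calibration is good to about 2 mm. A picture is of the moment at which its call begins: read the wrist's pose just before it. camera_params takes no time and is no camera call; for the wrist camera it gives the pose at the moment of the call.
- ctrl.finish_job(): hands the job in; it is judged then, once.
The state is a dict: "time": time; "q": joint angles; "dq": joint speeds; "joint_efforts": joint torques, N m; "ee_pos": TCP position; "ee_rot": TCP orientation; "wrist_force": force on the tool from outside, world axes, zero at the start; "ft_torque": the same for the moment, N m; "grip_width": finger opening in m; "gripper_force": force on a finger pad.
Only numpy, scipy, OpenCV 4.12 (cv2) and the standard library are available. Lean on these libraries where they do the work, as an engineer would, in place of code of your own. Each camera call takes 0.05 s, during which the arm holds its last target. There are 200 camera calls.

## Task

Lift the plain, tall-standing beech block off the console beam and set it down, still standing on its long narrow side, on the bed of the blue rack clamp between the steel fence and the orange pad, about centred on the pad. Let go of it, then tighten the clamp with its red-handled ratchet wrench, swinging the handle back and forth between its stops (clockwise seen from above drives the jaw, the way back slips freely; do not push the jaw itself), until the sprung orange pad is squeezed at least half-way in against the jaw. Let go of the wrench and leave the pine piece and the tape measure where they are.

Things in the scene. Friction and masses are not known exactly. Their poses are not given: they have to be found in the camera images.
- block_center (a point): centre of the loose beech block, a plain wooden bar 190 x 62 x 45 mm, 0.24 to 0.48 kg. It starts on one of the two nearest aluminium console beams (tops at z = 0.1055), standing on its 190 x 45 side: 62 mm tall, 45 mm wide to grasp. Own axes: x (62 mm) up, y along the 190 mm length, z across the 45 mm.
- rack_clamp: blue clamp base fixed to the table, x +-50 mm, y -205 to +65 mm; origin on the vertical spindle axis at table height. Block stands on its bed, 32 mm above the table, length along x, between fence (-y end) and pad. Pad is 70 mm wide, centred on x = 0, its face at y = -0.086 when open (always so at the start). Fence, jaw and pad end 28 mm above the bed; wrench head and nut 96 mm above the table.
- fence: steel fence fixed on the clamp's bed, 90 mm (x) x 16 mm (y) x 24 mm tall. Origin at the centre of its underside, on the bed; axes as the clamp's. Its clamping face is 8 mm from the origin on the +y side, 59 to 75 mm from the open pad's face (14 to 30 mm more than the block's thickness), different each time.
- jaw: dark steel jaw that the spindle drives along the clamp's -y towards the fence, 20 mm per radian, up to 54 mm. Its origin lies on the spindle axis at table height when open and moves with it. Self-locking: it stays where the wrench left it; pushing it by hand takes about 35 N.
- pad (a joint): orange sprung pad on guide pins in front of the jaw, m: 0 = free, standing 14 mm off the jaw; grows as it is squeezed towards the jaw, to 0.014. Spring 1.2 N/mm. It is squeezed once the block has come up against the fence (up to 1.5 mm before that, from the block's drag).
- wrench (a joint): swing of the ratchet wrench about the spindle, rad; grows clockwise seen from above, which drives (tightens). Stops at -0.45 and +0.45. At 0 the handle points 0.35 rad clockwise from the clamp's +y axis. Upward it takes the spindle along after at most one click (0.26 rad, 24 a turn); downward it slips freely. Driving takes 6 to 9 N at the grip, the way back 1 to 4 N.
- spindle (a joint): angle of the spindle, rad, 0 at the start (clamp open), grows with each driving stroke, by 20 mm of jaw per rad; it never runs back by itself.
- wrench_grip (a point): middle of the wrench's red grip, a round sleeve 22 mm thick and 74 mm long, 125 mm from the spindle axis and 74 mm above the table, free all round. Its own y axis points outward along the handle, z up; it swings in a level circle about the clamp's origin.
- pine_center (a point): centre of the pine piece with a rebate, 150 x 70 x 28 mm, lying on the other one of the two console beams; bystander.
- tape_center (a point): centre of the yellow tape measure, 76 x 36 x 66 mm, standing on the table left of the wrench; bystander.
- beech_block: the same beech block; its origin is the centre of one of its two 190 x 62 mm faces, axes as for block_center

How it is judged:
On the way, in this order (a step that is already met when the one before it is completed fails the run):
1. the beech block stands on the clamp's bed between fence and pad, about centred on the pad, and is let go (x of block_center in the frame of rack_clamp between -0.025 and 0.025 m and y of block_center in the frame of rack_clamp between -0.16 and -0.08 m and z of block_center in the frame of rack_clamp between 0.057 and 0.069 m and angle between block_center's own x axis and vertical below 0.12 rad and angle between the y axis of block_center and the x axis of rack_clamp, either way round below 0.15 rad and contact force between the fingers and beech_block below 0.5 N), for 0.2 s.
2. the pad is squeezed half-way in (value of joint pad above 0.0065 m), for 0.2 s.
At the end, for the whole second after the job is handed in: block still on the bed, upright within 7 and along the clamp's x axis within 8.5 degrees, its centre within 25 mm of the pad's middle; pad squeezed in by at least 6.5 of its 14 mm; wrench let go and still; bystanders moved less than 30 mm (x of block_center in the frame of rack_clamp between -0.025 and 0.025 m and y of block_center in the frame of rack_clamp between -0.16 and -0.08 m and z of block_center in the frame of rack_clamp between 0.057 and 0.069 m and angle between block_center's own x axis and vertical below 0.12 rad and angle between the y axis of block_center and the x axis of rack_clamp, either way round below 0.15 rad and value of joint pad above 0.0065 m and linear speed of beech_block below 0.02 m/s and velocity of joint wrench between -0.05 and 0.05 rad/s); the robot touches nothing.
It fails at once if the pine piece or the tape measure is moved by more than 30 mm (distance of any of pine_center, tape_center from where it was at the start of the episode above 0.03 m).
It fails at once if the jaw or its pad is pushed by the fingers with more than 30 N instead of with the wrench (contact force between the fingers and jaw above 30 N).
It also fails if it takes over 72 s, if anything falls off the work surface, if the arm or the gripper's body presses on something with over 40 N, if the wrist force passes 120 N, or if a joint passes its speed limit or range.

## Working session

There is one attempt and no reset: what is moved stays moved. The work goes in short steps, Python scripts to look and compute and a tool call to move; the robot and the scene stay as the last step left them, time stands still between calls to the robot, and variables do not carry over. Pictures are saved under pics/ and viewed, at most 10 in all, crops included, and the job is handed in when it is done.

Besides the shell and the picture viewer there is one more tool, called after "Request:" as name([rows], argument=value, ...), one row to a line, values as JSON. apply_moves: Moves the arm, as the interface text tells. Its arguments: {"type":"object","properties":{"steps":{"type":"array","items":{"type":"array","items":{"type":"number"}}}},"required":["steps"]}

```bash
mkdir -p pics; python3 - <<'E'
from rig import ctrl, vision
import cv2,numpy as np
for n in ("scene","side"):
    p=vision.camera_params(n);print(n,p)
    cv2.imwrite(f"pics/{n}0.png",vision.read_camera(n)[:,:,::-1])
print(vision.camera_params("wrist"))
s=ctrl.observe();print(s["time"],s["ee_pos"],s["ee_rot"],s["grip_width"])
E
```

```text
scene {'fx': 577.7201889960005, 'fy': 577.7201889960005, 'cx': 321.86451712729786, 'cy': 229.5322983953902, 'dist': array([0.03723423, 0.        , 0.        , 0.        , 0.        ]), 'eye': array([-0.1030134 ,  0.35445393,  1.25599539]), 'attitude': array([-2.66289928e+00,  1.02880022e-04, -1.93635070e+00])}
side {'fx': 477.8042022648755, 'fy': 477.8042022648755, 'cx': 318.37794246814735, 'cy': 239.66860999982586, 'dist': array([0.02319782, 0.        , 0.        , 0.        , 0.        ]), 'eye': array([-0.00630063,  0.93970814,  0.88424488]), 'attitude': array([-2.27857924,  0.01100369, -2.63863574])}
{'fx': 425.43264468062733, 'fy': 425.43264468062733, 'cx': 316.89663767366517, 'cy': 234.63441133248907, 'dist': array([-0.01852772,  0.        ,  0.        ,  0.        ,  0.        ]), 'eye': array([ 0.21965618, -0.53566548,  0.37441022]), 'attitude': array([ 2.85436872,  0.00359685, -1.30814395])}
0.1 [ 0.1487426  -0.55472161  0.23022355] [-3.13952326e+00 -3.33121653e-04  2.61808424e-01] 0.08520374113148305
```

View pics/scene0.png

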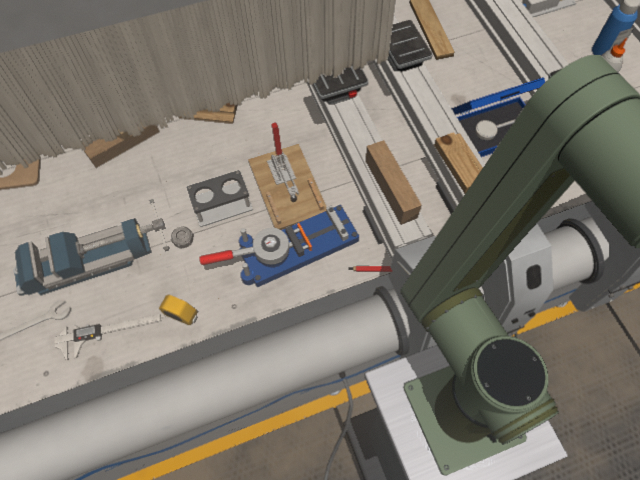

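View pics/side0.png

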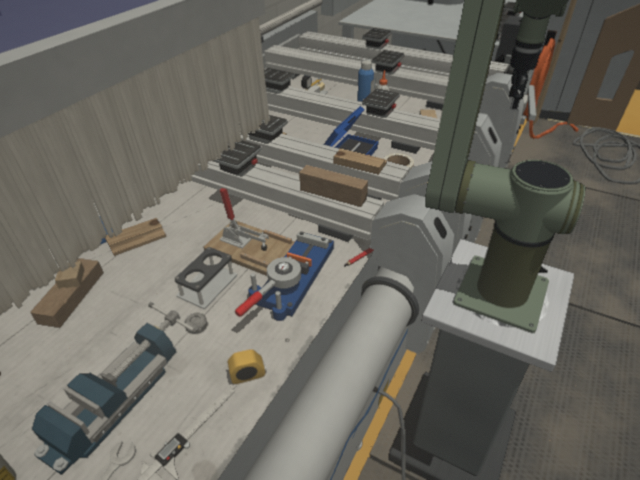

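The scene view shows the beech block standing on the nearest beam around (392,180). The clamp is at (300,245), with the fence end at (345,225), the orange pad at (305,235) and the wrench hub at (271,242). The red grip is at (216,258), the tape at (180,308) and the pine piece at (458,155).

```bash
cat > h.py <<'E'
from rig import ctrl, vision
import cv2,numpy as np
from scipy.spatial.transform import Rotation as R
def ray(p,uv):
    K=np.array([[p["fx"],0,p["cx"]],[0,p["fy"],p["cy"]],[0,0,1]])
    n=cv2.undistortPoints(np.array(uv,float).reshape(-1,1,2),K,p["dist"]).reshape(-1,2)
    return np.c_[n,np.ones(len(n))]@R.from_euler("xyz",p["attitude"]).as_matrix().T
def plane(p,uv,z):
    d=ray(p,uv); return p["eye"]+d*((z-p["eye"][2])/d[:,2])[:,None]
def proj(p,X):
    K=np.array([[p["fx"],0,p["cx"]],[0,p["fy"],p["cy"]],[0,0,1]])
    M=R.from_euler("xyz",p["attitude"]).as_matrix().T
    return cv2.projectPoints(np.array(X,float).reshape(-1,3),cv2.Rodrigues(M)[0],-M@p["eye"],K,p["dist"])[0].reshape(-1,2)
def red(im):
    hsv=cv2.cvtColor(im,cv2.COLOR_RGB2HSV); return (((hsv[...,0]<6)|(hsv[...,0]>174))&(hsv[...,1]>150)&(hsv[...,2]>70)).astype(np.uint8)
E
python3 - <<'E'
from h import *
im=cv2.imread("pics/scene0.png");p=vision.camera_params("scene")
cv2.imwrite("pics/c0.png",cv2.resize(im[125:295,190:430],None,fx=3.33,fy=3.33,interpolation=cv2.INTER_CUBIC))
f=lambda uv,z:print(np.round(plane(p,uv,z),3).tolist())
f([(367,147),(384,142),(419,212),(405,218)],.1675)
f([(271,242)],.096); f([(216,258)],.074); f([(305,235)],.06); f([(345,225)],.05)
f([(180,308)],.066)
n,l,st,c=cv2.connectedComponentsWithStats(red(im[:,:,::-1].copy()))
print([(s.tolist(),cc.round(1).tolist()) for s,cc in zip(st,c) if s[4]>40])
E
```

```text
[[0.587, -0.02, 0.167], [0.585, -0.062, 0.167], [0.39, -0.058, 0.167], [0.387, -0.024, 0.167]]
[[0.471, 0.257, 0.096]]
[[0.488, 0.383, 0.074]]
[[0.477, 0.174, 0.06]]
[[0.473, 0.076, 0.05]]
[[0.405, 0.489, 0.066]]
[([0, 0, 640, 480, 306675], [319.6, 239.5]), ([272, 123, 9, 31, 120], [276.4, 137.6]), ([200, 251, 33, 13, 258], [216.0, 257.0]), ([356, 266, 26, 5, 107], [368.2, 268.3])]
```

View pics/c0.png

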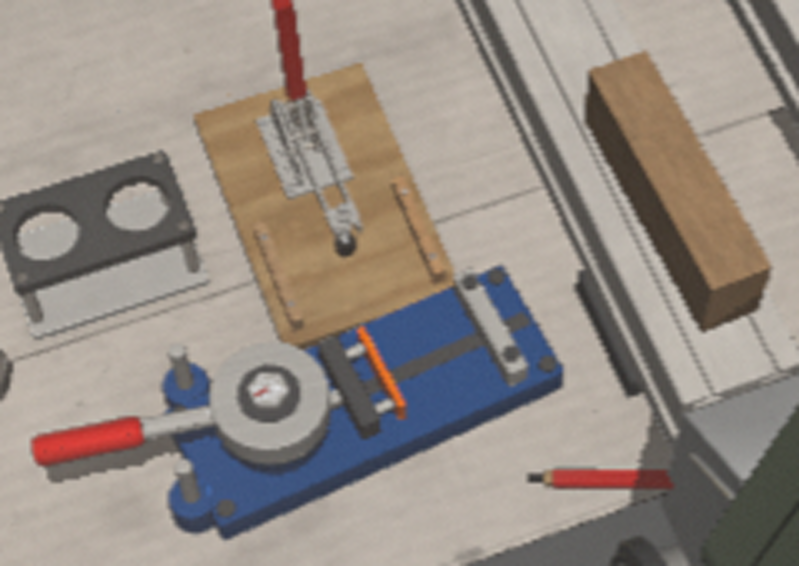

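The crop shows hub, pad, fence and block clearly. The block's top corners are at crop (590,72), (648,52), (769,268) and (706,290), and the fence's inner top edge runs (457,283)–(507,382).

```bash
python3 - <<'E'
from h import *
p=vision.camera_params("scene")
f=lambda c,z:plane(p,np.array(c)/3.33+[190,125],z).round(4)
b=f([(590,72),(648,52),(769,268),(706,290)],.1675);print(b.tolist(),b.mean(0))
d=b[0]+b[1]-b[2]-b[3];print("yaw",np.arctan2(d[1],d[0]))
hub=f([(268,390)],.096)[0]; fe=f([(457,283),(507,382)],.056); pd=f([(366,327),(405,408)],.06); gr=f([(88,441)],.085)
print("hub",hub,"fence",fe.tolist(),"pad",pd.tolist(),"grip",gr)
for e in(fe,pd):
    d=e[0]-e[1];print("yaw",np.arctan2(d[1],d[0]))
base=f([(563,385),(228,537)],0.0);d=base[1]-base[0];print("base +y yaw",np.arctan2(d[1],d[0])-np.pi/2)
s=ctrl.observe();print(s["q"])
E
```

```text
[[0.5873, -0.0208, 0.1675], [0.5884, -0.0648, 0.1675], [0.4027, -0.0688, 0.1675], [0.4024, -0.0238, 0.1675]] [ 0.4952  -0.04455  0.1675 ]
yaw 0.01888604349896941
hub [0.4707 0.258  0.096 ] fence [[0.523, 0.1013, 0.056], [0.4369, 0.0973, 0.056]] pad [[0.5107, 0.1748, 0.06], [0.4416, 0.1713, 0.06]] grip [[0.4831 0.3814 0.085 ]]
yaw 0.0464242273540738
yaw 0.05060798061794554
base +y yaw 0.09682402940452883
[-1.45949084e+00  2.07370538e-01  1.54280694e+00  1.93834990e-05
  1.39351112e+00 -1.50506724e-01]
```

Request:
apply_moves([
  [-1, 0, 0, -0.01, 0, 0, 6.95],
  [-1, 0, 0, -0.01, 0, 0, 6.95],
  [-1, 0.0254, -0.036, 0, 0, 0, 0],
  [-1, 0.0254, -0.036, 0, 0, 0, 0],
  [-1, 0.0254, -0.036, 0, 0, 0, 0],
  [-1, 0.0254, -0.036, 0, 0, 0, 0],
  [-1, 0.0254, -0.036, 0, 0, 0, 0],
  [-1, 0.0254, -0.036, 0, 0, 0, 0],
  [-1, 0.0254, -0.036, 0, 0, 0, 0],
  [-1, 0.0254, -0.036, 0, 0, 0, 0],
  [-1, 0.0254, -0.036, 0, 0, 0, 0],
  [-1, 0.0254, -0.036, 0, 0, 0, 0],
])

```text
time: 1.3
ee_pos: [0.3963, -0.1888, 0.251]
ee_rot: [-3.141, 0.0, 0.019]
wrist_force: [-0.1, -0.2, 0.2]
grip_width: 0.0852
gripper_force: 0.0
```

Request:
apply_moves([
  [-1, 0.0254, -0.036, 0, 0, 0, 0],
  [-1, 0.0254, -0.036, 0, 0, 0, 0],
  [-1, 0.0254, -0.036, 0, 0, 0, 0],
  [-1, 0.0254, -0.036, 0, 0, 0, 0],
  [-1, 0, 0, 0, 0, 0, 0],
  [-1, 0, 0, 0, 0, 0, 0],
])

```text
time: 1.9
ee_pos: [0.4944, -0.0438, 0.2506]
ee_rot: [3.142, 0.002, 0.022]
wrist_force: [-0.8, -0.9, -0.3]
grip_width: 0.0854
gripper_force: 0.0
```

```bash
python3 - <<'E'
from h import *
s=ctrl.observe();print(s["time"],s["ee_pos"],s["ee_rot"],s["q"])
print(vision.camera_params("wrist"))
cv2.imwrite("pics/w1.png",vision.read_camera("wrist")[:,:,::-1])
E
```

```text
1.9 [ 0.49440621 -0.0437779   0.25058938] [3.14150207e+00 1.70517462e-03 2.19111561e-02] [-2.62506719e-01  2.32362897e-02  1.70441434e+00 -5.72294262e-04
  1.41555330e+00  1.28646732e+00]
{'fx': 425.43264468062733, 'fy': 425.43264468062733, 'cx': 316.89663767366517, 'cy': 234.63441133248907, 'dist': array([-0.01852772,  0.        ,  0.        ,  0.        ,  0.        ]), 'eye': array([ 0.56801216, -0.04158455,  0.39466031]), 'attitude': array([ 2.85197925e+00,  1.66307137e-03, -1.54806976e+00])}
```

View pics/w1.png

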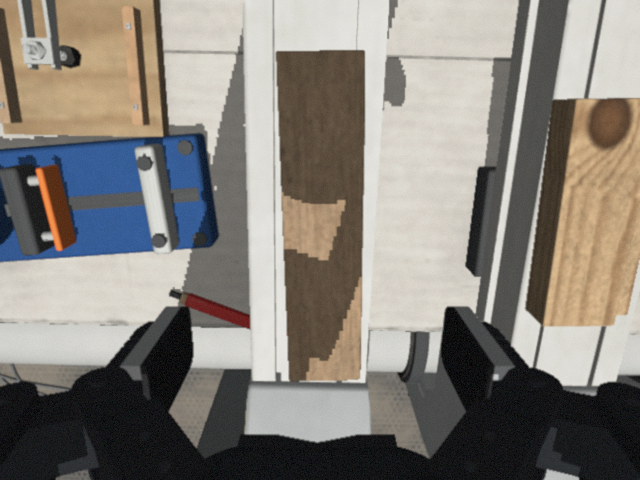

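The wrist view shows the block top with corners (277,51), (364,50), (361,381) and (289,381). The clamp is on the left, with the fence's inner edge at about (138,150)–(155,252) and the pad face at about (58,168)–(75,246).

```bash
python3 - <<'E'
from h import *
p=vision.camera_params("wrist")
b=plane(p,[(277,51),(364,50),(361,381),(289,381)],.1675);print(b.round(4).tolist(),b.mean(0))
d=b[0]+b[1]-b[2]-b[3];print("yaw",np.arctan2(d[1],d[0]))
fe=plane(p,[(138,150),(155,252)],.056); pd=plane(p,[(58,168),(75,246)],.06)
for e in(fe,pd):
    d=e[0]-e[1];print(e.round(4).tolist(),"yaw",np.arctan2(d[1],d[0]))
E
```

```text
[[0.5945, -0.0219, 0.1675], [0.5959, -0.065, 0.1675], [0.4055, -0.0731, 0.1675], [0.4046, -0.0283, 0.1675]] [ 0.50011486 -0.04704624  0.1675    ]
yaw 0.038007304243254894
[[0.5333, 0.0982, 0.056], [0.4486, 0.0921, 0.056]] yaw 0.07168514623615668
[[0.5186, 0.1617, 0.06], [0.4538, 0.1572, 0.06]] yaw 0.06877852352445922
```

Request:
apply_moves([
  [-1, 0.0023, 0.0014, 0.028, 0, 0, -0.7],
  [-1, 0.0023, 0.0013, 0.035, 0, 0, 0],
  [-1, 0, 0, 0.03, 0, 0, 0],
  [-1, 0, 0, 0.02, 0, 0, 0],
  [-1, 0, 0, 0, 0, 0, 0],
  [1, 0, 0, 0, 0, 0, 0],
  [1, 0, 0, 0, 0, 0, 0],
  [1, 0, 0, 0, 0, 0, 0],
  [1, 0, 0, 0, 0, 0, 0],
  [1, 0, 0, 0, 0, 0, 0],
  [1, 0, 0, 0, 0, 0, 0],
  [1, 0, 0, 0, 0, 0, 0],
])

```text
time: 3.15
ee_pos: [0.5009, -0.0478, 0.1404]
ee_rot: [3.14, -0.004, 0.031]
wrist_force: [-1.4, -0.3, 6.4]
grip_width: 0.0439
gripper_force: 65.1
```

Request:
apply_moves([
  [1, 0, 0, -0.01, 0, 0, 0],
  [1, 0, 0, -0.025, 0, 0, 0],
  [1, 0, 0, -0.035, 0, 0, 0],
  [1, 0, 0, -0.03, 0, 0, -1.7],
  [1, -0.003, -0.02, 0, 0, 0, 0],
  [1, -0.003, -0.03, 0, 0, 0, 0],
  [1, -0.003, -0.02, 0, 0, 0, 0],
  [1, -0.003, -0.01, 0, 0, 0, 0],
  [1, 0, 0, 0, 0, 0, 0],
  [1, 0, 0, 0, 0, 0, 0],
  [1, 0, 0, 0, 0, 0, 0],
])

```text
time: 4.25
ee_pos: [0.4826, 0.031, 0.2382]
ee_rot: [3.141, 0.0, 0.06]
wrist_force: [-0.2, 0.4, -3.3]
grip_width: 0.0438
gripper_force: 63.9
```

```bash
python3 - <<'E'
from h import *
s=ctrl.observe();print(s["time"],s["ee_pos"],s["ee_rot"],s["q"],s["wrist_force"])
p=vision.camera_params("wrist");print(p["eye"],p["attitude"])
cv2.imwrite("pics/w2.png",vision.read_camera("wrist")[:,:,::-1])
E
```

```text
4.25 [0.4826078  0.03100709 0.23818604] [3.14102850e+00 2.36132821e-04 6.02464790e-02] [-1.14645986e-01  4.01428113e-03  1.74991759e+00 -6.06767953e-04
  1.38779518e+00  1.39601426e+00] [-0.20765227  0.40580028 -3.29099796]
[0.55587869 0.03603647 0.3823498 ] [ 2.85354164e+00  1.15491704e-03 -1.50975767e+00]
```

View pics/w2.png

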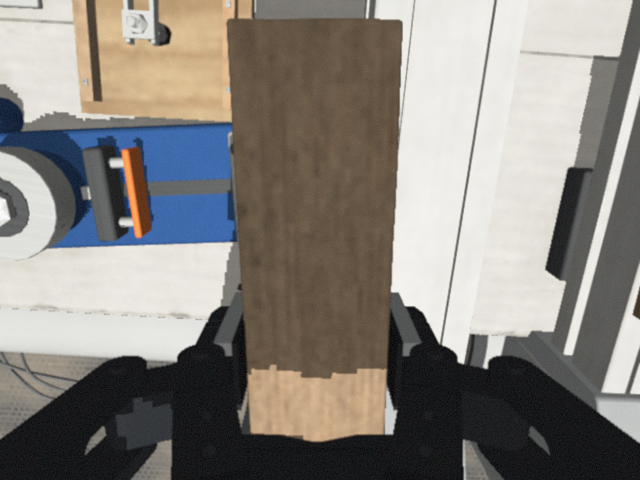

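The held block fills the middle, with its far end at (229,22)–(401,20). The orange pad's face edge is at (144,149)–(151,234) and the hub is at about (5,205).

```bash
python3 - <<'E'
from h import *
p=vision.camera_params("wrist");im=cv2.imread("pics/w2.png")[:,:,::-1].copy()
hsv=cv2.cvtColor(im,cv2.COLOR_RGB2HSV)
m=((hsv[...,0]>7)&(hsv[...,0]<16)&(hsv[...,1]>200)).astype(np.uint8);m[:,250:]=0
n,l,st,c=cv2.connectedComponentsWithStats(m);i=1+st[1:,4].argmax();print(st[i])
ys,xs=np.where(l==i);r=cv2.minAreaRect(np.c_[xs,ys].astype(np.float32));print(cv2.boxPoints(r))
e=plane(p,[(144,149),(151,234)],.06);d=e[0]-e[1];print("pad",e.round(4).tolist(),e.mean(0),np.arctan2(d[1],d[0]))
print("slot",plane(p,[(230,187),(160,189)],.032).round(4).tolist())
b=plane(p,[(229,22),(401,20)],.265);print("blk far",b.round(4).tolist(),b.mean(0))
q=plane(p,[(236,200),(396,200),(244,300),(391,300)],.265);print(q.round(4).tolist())
E
```

```text
[134 150   4   8  10]
[[133.35295 150.41179]
 [135.70589 149.82356]
 [137.35295 156.41179]
 [135.00002 157.00002]]
pad [[0.5194, 0.1639, 0.06], [0.4531, 0.1619, 0.06]] [0.48623399 0.16288697 0.06      ] 0.03059221526025466
slot [[0.4891, 0.1048, 0.032], [0.4839, 0.1633, 0.032]]
blk far [[0.5756, 0.0595, 0.265], [0.5787, 0.0163, 0.265]] [0.57714862 0.03791518 0.265     ]
[[0.53, 0.0573, 0.265], [0.5327, 0.0124, 0.265], [0.4993, 0.0547, 0.265], [0.502, 0.0104, 0.265]]
```

Request:
apply_moves([
  [1, 0.001, -0.025, 0, 0, 0, 0],
  [1, 0.001, -0.035, 0, 0, 0, 0],
  [1, 0.001, -0.03, 0, 0, 0, 0],
  [1, 0.0006, -0.014, 0, 0, 0, 0],
  [1, 0, 0, 0.02, 0, 0, 0],
  [1, 0, 0, 0.03, 0, 0, 0],
  [1, 0, 0, 0.035, 0, 0, 0],
  [1, 0, 0, 0.025, 0, 0, 0],
  [1, 0, 0, 0, 0, 0, 0],
  [1, 0, 0, 0, 0, 0, 0],
])

```text
time: 5.3
ee_pos: [0.4801, 0.1353, 0.1284]
ee_rot: [3.141, 0.001, 0.06]
wrist_force: [1.0, 1.0, -3.9]
grip_width: 0.0441
gripper_force: 63.7
```

```bash
python3 - <<'E'
from h import *
s=ctrl.observe();print(s["time"],s["ee_pos"],s["ee_rot"],s["wrist_force"])
a=vision.read_camera("scene")[150:310,180:420,::-1];b=vision.read_camera("side")[170:350,180:400,::-1]
cv2.imwrite("pics/c3.png",np.hstack([cv2.resize(a,(450,300),interpolation=2),cv2.resize(b,(350,300),interpolation=2)]))
E
```

```text
5.3 [0.48005218 0.13525241 0.12843772] [3.14122111e+00 5.27346352e-04 6.02478294e-02] [ 0.96497915  0.95012523 -3.90529813]
```

View pics/c3.png

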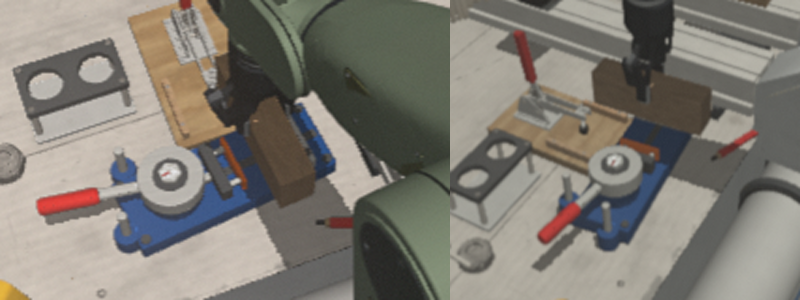

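```bash
python3 - <<'E'
from h import *
sp=vision.camera_params("scene")
wp=dict(vision.camera_params("wrist"));wp["eye"]=np.array([0.56801216,-0.04158455,0.39466031]);wp["attitude"]=np.array([2.85197925,1.66307137e-3,-1.54806976])
def tri(a,b):
    A=ray(sp,[a])[0];B=ray(wp,[b])[0];s=np.linalg.lstsq(np.c_[A,-B],wp["eye"]-sp["eye"],rcond=None)[0]
    P=sp["eye"]+A*s[0];Q=wp["eye"]+B*s[1];print(((P+Q)/2).round(3),np.linalg.norm(P-Q).round(4))
c=lambda x,y:(x/3.33+190,y/3.33+125)
tri(c(437,276),(137,123)); tri(c(400,182),(129,8)); tri(c(343,243),(69,57)); tri(c(447,282),(163,133))
print(ctrl.observe()["time"])
E
```

```text
[0.551 0.108 0.027] 0.0049
[0.637 0.105 0.028] 0.0068
[0.603 0.162 0.023] 0.0024
[0.546 0.096 0.013] 0.0069
5.4
```

Request:
apply_moves([
  [1, 0, 0, 0.02, 0, 0, 0],
  [1, 0, 0, 0.02, 0, 0, 0],
  [1, 0, 0, 0.012, 0, 0, 0],
  [1, 0, 0, 0.005, 0, 0, 0],
  [1, 0, 0, 0, 0, 0, 0],
])

```text
time: 5.9
ee_pos: [0.48, 0.1359, 0.0715]
ee_rot: [-3.142, -0.0, 0.061]
wrist_force: [0.9, 0.6, -3.6]
grip_width: 0.0441
gripper_force: 63.9
```

Request:
apply_moves([
  [1, 0, 0, 0.002, 0, 0, 0],
  [1, 0, 0, 0.001, 0, 0, 0],
  [1, 0, 0, 0, 0, 0, 0],
])

```text
time: 6.2
ee_pos: [0.4802, 0.1359, 0.0688]
ee_rot: [-3.142, -0.001, 0.061]
wrist_force: [-0.4, -0.6, -4.5]
grip_width: 0.044
gripper_force: 63.9
```

Request:
apply_moves([
  [1, 0, 0, 0.001, 0, 0, 0],
  [1, 0, 0, 0.001, 0, 0, 0],
  [1, 0, 0, 0, 0, 0, 0],
])

```text
time: 6.5
ee_pos: [0.48, 0.1359, 0.0669]
ee_rot: [3.142, -0.0, 0.061]
wrist_force: [-2.3, -0.4, 1.6]
grip_width: 0.0442
gripper_force: 64.5
```

Request:
apply_moves([
  [-0.5, 0, 0, 0, 0, 0, 0],
  [-0.5, 0, 0, 0, 0, 0, 0],
  [-0.5, 0, 0, 0, 0, 0, 0],
  [-0.5, 0, 0, 0, 0, 0, 0],
  [-0.5, 0, 0, -0.01, 0, 0, 0],
  [-0.5, 0, 0, -0.03, 0, 0, 0],
  [-0.5, 0, 0, -0.04, 0, 0, 0],
  [-0.5, 0, 0, -0.04, 0, 0, 0],
  [-0.5, 0, 0, -0.04, 0, 0, 0],
  [-0.5, 0, 0, -0.02, 0, 0, 0],
  [-0.5, 0, 0, 0, 0, 0, 0],
  [-0.5, 0, 0, 0, 0, 0, 0],
])

```text
time: 7.7
ee_pos: [0.4797, 0.1359, 0.2467]
ee_rot: [-3.142, -0.001, 0.061]
wrist_force: [-0.4, 0.3, -0.5]
grip_width: 0.0641
gripper_force: 0.0
```

```bash
python3 - <<'E'
from h import *
s=ctrl.observe();print(s["time"],s["ee_pos"],s["ee_rot"],s["q"])
p=vision.camera_params("wrist");print(p["eye"].tolist(),p["attitude"].tolist())
cv2.imwrite("pics/w4.png",vision.read_camera("wrist")[:,:,::-1])
for n in("scene","side"):
    im=vision.read_camera(n);cv2.imwrite(f"pics/{n}4.png",im[:,:,::-1])
    _,l,st,c=cv2.connectedComponentsWithStats(red(im));print(n,[(a.tolist(),b.round(1).tolist()) for a,b in zip(st,c) if 60<a[4]<5000])
E
```

```text
7.7 [0.47966351 0.13589458 0.24665326] [-3.14150190e+00 -8.82170910e-04  6.10685839e-02] [1.02265196e-01 2.94120096e-02 1.70631653e+00 5.50987026e-05
 1.40497895e+00 1.61198383e+00]
[0.5527593191182426, 0.14089107006401028, 0.3909024782231254] [2.854654165633644, 0.0017489368507106473, -1.5088434223083582]
scene [([272, 123, 10, 31, 128], [276.4, 137.8]), ([200, 251, 33, 13, 255], [215.9, 257.0]), ([367, 266, 25, 5, 92], [380.1, 268.2])]
side [([236, 292, 25, 23, 208], [248.4, 303.0])]
```

View pics/w4.png

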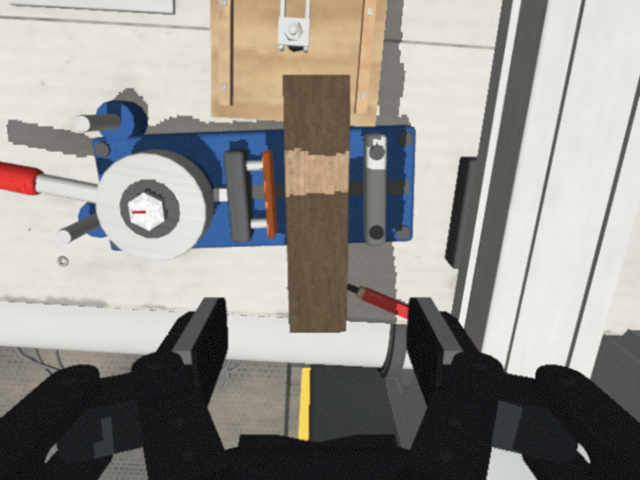

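The block stands between pad (face edge about (273,155)–(276,236)) and fence. Its top corners are (283,75), (349,75), (346,331) and (290,331). The hub nut is at (148,211), and the red grip is at the left edge.

```bash
python3 - <<'E'
from h import *
p=vision.camera_params("wrist");sp=vision.camera_params("scene");sd=vision.camera_params("side")
b=plane(p,[(283,75),(349,75),(346,331),(290,331)],.094);d=b[0]+b[1]-b[2]-b[3];print("block",b.mean(0).round(4),"yaw",np.arctan2(d[1],d[0]).round(3))
hub=plane(p,[(148,211)],.096)[0];print("hub",hub.round(4), plane(sp,[(271,242)],.096).round(4))
e=plane(p,[(273,155),(276,236)],.06);print("pad",e.mean(0).round(4))
for q in ([(413,128),(140,133)],[(411,239),(215,245)]):
    a=plane(p,q,.032);d=a[1]-a[0];print("y-edge yaw",np.arctan2(-d[0],d[1]).round(3),a.round(3).tolist())
def tri(a,b):
    A=ray(sp,[a])[0];B=ray(sd,[b])[0];s=np.linalg.lstsq(np.c_[A,-B],sd["eye"]-sp["eye"],rcond=None)[0]
    P=sp["eye"]+A*s[0];Q=sd["eye"]+B*s[1];print("grip",((P+Q)/2).round(4),np.linalg.norm(P-Q).round(4))
tri((215.9,257.0),(248.4,303.0))
print("grip scene z.08",plane(sp,[(215.9,257)],.08).round(4),"side",plane(sd,[(248.4,303)],.08).round(4))
print("handle dir pts",plane(p,[(94,194),(38,184)],.076).round(4))
E
```

```text
block [0.4792 0.1366 0.094 ] yaw 0.07
hub [0.4746 0.2563 0.096 ] [[0.4706 0.2568 0.096 ]]
pad [0.4828 0.1703 0.06  ]
y-edge yaw 0.079 [[0.541, 0.062, 0.032], [0.523, 0.285, 0.032]]
y-edge yaw 0.095 [[0.447, 0.052, 0.032], [0.43, 0.224, 0.032]]
grip [0.4903 0.3825 0.0749] 0.0011
grip scene z.08 [[0.4871 0.3823 0.08  ]] side [[0.4877 0.386  0.08  ]]
handle dir pts [[0.4799 0.3042 0.076 ]
 [0.485  0.3458 0.076 ]]
```

```bash
python3 - <<'E'
from h import *
p=vision.camera_params("wrist");sp=vision.camera_params("scene");sd=vision.camera_params("side")
c=lambda x,y:(x/3.33+190,y/3.33+125)
def tri(P1,a,P2,b):
    A=ray(P1,[a])[0];B=ray(P2,[b])[0];s=np.linalg.lstsq(np.c_[A,-B],P2["eye"]-P1["eye"],rcond=None)[0]
    P=P1["eye"]+A*s[0];Q=P2["eye"]+B*s[1];print(((P+Q)/2).round(4),np.linalg.norm(P-Q).round(4))
print("plate corner front-right, front-left @.07",plane(sp,[c(195,235),c(20,285)],.07).round(3).tolist())
tri(sp,c(195,238),p,(173,12))   # right-front corner of plate/foot
tri(sp,c(178,350),p,(78,124)); tri(sp,c(183,468),p,(60,240))  # pin tops
# tape corners in scene
im=cv2.imread("pics/scene4.png");h=cv2.cvtColor(im,cv2.COLOR_BGR2HSV)
m=((h[...,0]>18)&(h[...,0]<32)&(h[...,1]>170)).astype(np.uint8);_,l,st,cc=cv2.connectedComponentsWithStats(m);i=[k for k in range(1,len(st)) if 150<cc[k][0]<215 and st[k][4]>100]
for k in i: print(st[k],cc[k],plane(sp,[cc[k]],.05).round(3),plane(sp,[(st[k][0]+st[k][2],st[k][1])],.066).round(3))
E
```

```text
plate corner front-right, front-left @.07 [[0.62, 0.265, 0.07], [0.624, 0.393, 0.07]]
[0.6191 0.2573 0.0517] 0.0217
[0.5298 0.306  0.0829] 0.0037
[0.4436 0.3289 0.0825] 0.0022
[162 296  30  26 382] [176.76963351 306.95026178] [[0.417 0.496 0.05 ]] [[0.422 0.457 0.066]]
```

Request:
apply_moves([
  [-0.5, 0.0041, -0.0406, 0, 0, 0, 0],
  [-0.5, 0.0041, -0.0406, 0, 0, 0, 0],
  [-0.5, 0.0041, -0.0406, 0, 0, 0, 0],
  [-0.5, 0.0041, -0.0406, 0, 0, 0, 0],
  [-0.5, 0.0041, -0.0406, 0, 0, 0, 0],
  [-0.5, 0.0041, -0.0406, 0, 0, 0, 0],
  [-0.5, 0, 0, 0, 0, 0, -7.95],
  [-0.5, 0, 0, 0, 0, 0, -7.95],
  [-0.5, 0, 0, 0, 0, 0, -7.95],
  [-0.5, 0, 0, 0, 0, 0, -7.95],
  [-0.5, 0, 0, 0, 0, 0, -7.95],
  [-0.5, 0, 0, 0, 0, 0, -7.95],
])

```text
time: 9.05
ee_pos: [0.4885, 0.3801, 0.2439]
ee_rot: [-3.14, 0.004, 0.899]
wrist_force: [0.6, -0.2, -0.2]
grip_width: 0.0642
gripper_force: 0.0
```

Request:
apply_moves([
  [-0.5, 0, 0, 0.02, 0, 0, -7.95],
  [-0.5, 0, 0, 0.02, 0, 0, -7.95],
  [-0.5, 0, 0, 0.02, 0, 0, -7.95],
  [-0.5, 0, 0, 0.02, 0, 0, -7.95],
  [-0.5, 0, 0, 0, 0, 0, 0],
  [-0.5, 0, 0, 0, 0, 0, 0],
])

```text
time: 9.65
ee_pos: [0.4886, 0.3801, 0.1648]
ee_rot: [-3.139, 0.002, 1.446]
wrist_force: [-0.1, -0.4, 0.3]
grip_width: 0.064
gripper_force: 0.0
```

```bash
python3 - <<'E'
from h import *
s=ctrl.observe();print(s["time"],s["ee_pos"],s["ee_rot"],s["q"])
p=vision.camera_params("wrist")
im=vision.read_camera("wrist");cv2.imwrite("pics/w5.png",im[:,:,::-1])
_,l,st,c=cv2.connectedComponentsWithStats(red(im));k=1+st[1:,4].argmax();print(st[k],c[k])
ys,xs=np.where(l==k);v=cv2.fitLine(np.c_[xs,ys].astype(np.float32),2,0,.01,.01).ravel();print(v)
a=plane(p,[c[k]+v[:2]*30,c[k]-v[:2]*30],.078);print(a.round(4),plane(p,[c[k]],.078).round(4))
d=a[0]-a[1];d*=np.sign(d[1]);print("phi",np.arctan2(d[0],d[1]))
E
```

```text
9.65 [0.4885534  0.38006416 0.16476652] [-3.13889976e+00  1.98906011e-03  1.44575134e+00] [5.21409109e-01 3.58440383e-01 1.49128866e+00 3.57286375e-05
 1.29521127e+00 6.46446994e-01]
[ 304  172   39  129 4409] [322.88024495 234.69222046]
[ 2.0390842e-02 -9.9979210e-01  3.2288025e+02  2.3469221e+02]
[[0.4957 0.4015 0.078 ]
 [0.4908 0.3664 0.078 ]] [[0.4933 0.3843 0.078 ]]
phi 0.13974924850804435
```

View pics/w5.png

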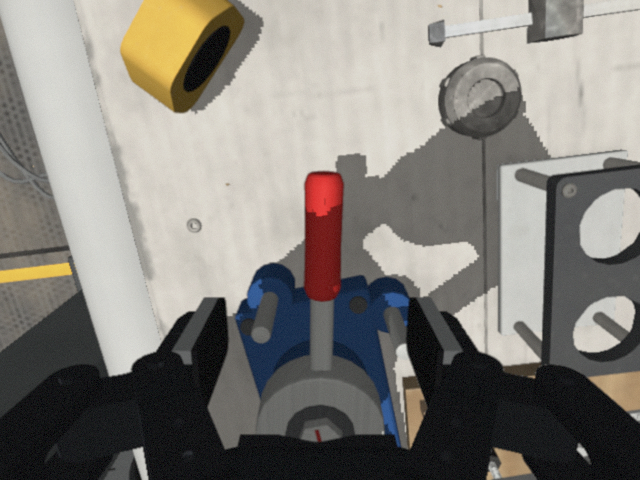

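The wrist view shows the red grip upright at (323,235), between the open fingers, with the pins on either side, the tape top-left and the plate right. All are clear of the fingers.

Request:
apply_moves([
  [-0.5, 0.002, 0.004, 0.025, 0, 0, 0],
  [-0.5, 0, 0, 0.03, 0, 0, 0],
  [-0.5, 0, 0, 0.03, 0, 0, 0],
  [-0.5, 0, 0, 0.026, 0, 0, 0],
  [0.2, 0, 0, 0, 0, 0, 0],
  [0.2, 0, 0, 0, 0, 0, 0],
  [0.2, 0, 0, 0, 0, 0, 0],
  [0.2, 0, 0, 0, 0, 0, 0],
])

```text
time: 10.5
ee_pos: [0.4954, 0.383, 0.0579]
ee_rot: [3.138, -0.003, 1.448]
wrist_force: [-0.3, -0.5, 0.4]
grip_width: 0.0343
gripper_force: 0.0
```

```bash
cat > arc.py <<'E'
# tool-axis rows for one swing of n rows by total d (rad, + clockwise) at radius r
import sys,numpy as np
d,n,r=float(sys.argv[1]),int(sys.argv[2]),.127
a=d/n
# tool x = outward, tool y = clockwise tangent; turning cw = + about tool z
print("row: x %.5f y %.5f rot %.3f deg"%(r*(np.cos(a)-1),r*np.sin(a),np.degrees(a)))
E
for a in "0.56 8" "-0.9 12"; do python3 arc.py $a; done
python3 -c "
from rig import ctrl
s=ctrl.observe();print(s['ee_pos'],s['ee_rot'],s['grip_width'],s['wrist_force'])"
```

```text
row: x -0.00031 y 0.00888 rot 4.011 deg
row: x -0.00036 y -0.00952 rot -4.297 deg
[0.49535114 0.38304117 0.05791642] [ 3.13784992e+00 -2.78207150e-03  1.44832837e+00] 0.034271131003702014 [-0.30138246 -0.45490042  0.38782576]
```

Request:
apply_moves([
  [0.2, 0, 0, 0.005, 0, 0, 0],
  [0.2, -0.0002, 0.0071, 0, 0, 0, 3.2],
  [0.2, -0.0002, 0.0071, 0, 0, 0, 3.2],
  [0.2, -0.0002, 0.0071, 0, 0, 0, 3.2],
  [0.2, -0.0002, 0.0071, 0, 0, 0, 3.2],
  [0.2, -0.0002, 0.0071, 0, 0, 0, 3.2],
  [0.2, -0.0002, 0.0071, 0, 0, 0, 3.2],
  [0.2, -0.0002, 0.0071, 0, 0, 0, 3.2],
  [0.2, -0.0002, 0.0071, 0, 0, 0, 3.2],
  [0.2, -0.0002, 0.0071, 0, 0, 0, 3.2],
  [0.2, -0.0002, 0.0071, 0, 0, 0, 3.2],
  [0.2, 0, 0, 0, 0, 0, 0],
])

```text
time: 11.7
ee_pos: [0.5567, 0.3544, 0.0501]
ee_rot: [-3.139, 0.002, 0.89]
wrist_force: [-5.1, 0.4, 1.4]
grip_width: 0.034
gripper_force: 1.9
```

Request:
apply_moves([
  [0.2, -0.0002, 0.006, 0, 0, 0, 2.8],
  [0.2, 0, 0, 0, 0, 0, 0],
])

```text
time: 11.9
ee_pos: [0.5611, 0.3508, 0.05]
ee_rot: [-3.139, 0.002, 0.842]
wrist_force: [-4.9, 0.9, 0.7]
grip_width: 0.0344
gripper_force: 2.0
```

Request:
apply_moves([
  [0.2, -0.0004, -0.0102, 0, 0, 0, -4.6],
  [0.2, -0.0004, -0.0102, 0, 0, 0, -4.6],
  [0.2, -0.0004, -0.0102, 0, 0, 0, -4.6],
  [0.2, -0.0004, -0.0102, 0, 0, 0, -4.6],
  [0.2, -0.0004, -0.0102, 0, 0, 0, -4.6],
  [0.2, -0.0004, -0.0102, 0, 0, 0, -4.6],
  [0.2, -0.0004, -0.0102, 0, 0, 0, -4.6],
  [0.2, -0.0004, -0.0102, 0, 0, 0, -4.6],
  [0.2, -0.0004, -0.0102, 0, 0, 0, -4.6],
  [0.2, -0.0004, -0.0102, 0, 0, 0, -4.6],
  [0.2, -0.0004, -0.0102, 0, 0, 0, -4.6],
  [0.2, 0, 0, 0, 0, 0, 0],
])

```text
time: 13.1
ee_pos: [0.458, 0.3818, 0.0505]
ee_rot: [3.141, -0.0, 1.726]
wrist_force: [-0.4, 0.8, -0.0]
grip_width: 0.0338
gripper_force: 0.0
```

Request:
apply_moves([
  [0.2, -0.0002, -0.006, 0, 0, 0, -2.7],
  [0.2, -0.0002, -0.006, 0, 0, 0, -2.7],
  [0.2, 0, 0, 0, 0, 0, 0],
])

```text
time: 13.4
ee_pos: [0.4473, 0.3794, 0.0507]
ee_rot: [3.14, -0.0, 1.818]
wrist_force: [0.6, -0.1, -0.5]
grip_width: 0.0343
gripper_force: 0.0
```

```bash
python3 - <<'E'
from h import *
s=ctrl.observe();print(s["ee_pos"],s["ee_rot"],s["wrist_force"])
sp=vision.camera_params("scene")
for n in("scene","side"):
    im=vision.read_camera(n);cv2.imwrite(f"pics/{n}6.png",im[:,:,::-1])
a=cv2.imread("pics/scene6.png")[170:290,180:360];b=cv2.imread("pics/side6.png")[210:330,220:360]
cv2.imwrite("pics/c6.png",np.hstack([cv2.resize(a,(450,300),interpolation=2),cv2.resize(b,(350,300),interpolation=2)]))
E
```

```text
[0.44727641 0.37938605 0.05066958] [ 3.14006560e+00 -2.24734697e-04  1.81768246e+00] [ 0.5817391  -0.09019567 -0.50924839]
```

View pics/c6.png

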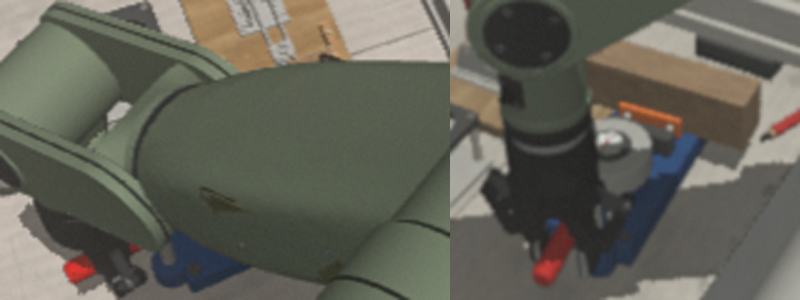

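Request:
apply_moves([
  [0.2, -0.0004, 0.0102, 0, 0, 0, 4.6],
  [0.2, -0.0004, 0.0102, 0, 0, 0, 4.6],
  [0.2, -0.0004, 0.0102, 0, 0, 0, 4.6],
  [0.2, -0.0004, 0.0102, 0, 0, 0, 4.6],
  [0.2, -0.0004, 0.0102, 0, 0, 0, 4.6],
  [0.2, -0.0004, 0.0102, 0, 0, 0, 4.6],
  [0.2, -0.0004, 0.0102, 0, 0, 0, 4.6],
  [0.2, -0.0004, 0.0102, 0, 0, 0, 4.6],
  [0.2, -0.0004, 0.0102, 0, 0, 0, 4.6],
  [0.2, -0.0004, 0.0102, 0, 0, 0, 4.6],
  [0.2, -0.0004, 0.0102, 0, 0, 0, 4.6],
  [0.2, -0.0002, 0.008, 0, 0, 0, 3.6],
])

```text
time: 14.7
ee_pos: [0.5571, 0.353, 0.049]
ee_rot: [-3.137, 0.006, 0.869]
wrist_force: [-7.3, 1.4, 2.1]
grip_width: 0.034
gripper_force: 3.0
```

Request:
apply_moves([
  [0.2, 0, 0, 0, 0, 0, 0],
  [0.2, -0.0004, -0.0102, 0, 0, 0, -4.6],
  [0.2, -0.0004, -0.0102, 0, 0, 0, -4.6],
  [0.2, -0.0004, -0.0102, 0, 0, 0, -4.6],
  [0.2, -0.0004, -0.0102, 0, 0, 0, -4.6],
  [0.2, -0.0004, -0.0102, 0, 0, 0, -4.6],
  [0.2, -0.0004, -0.0102, 0, 0, 0, -4.6],
  [0.2, -0.0004, -0.0102, 0, 0, 0, -4.6],
  [0.2, -0.0004, -0.0102, 0, 0, 0, -4.6],
  [0.2, -0.0004, -0.0102, 0, 0, 0, -4.6],
  [0.2, -0.0004, -0.0102, 0, 0, 0, -4.6],
  [0.2, -0.0004, -0.0102, 0, 0, 0, -4.6],
])

```text
time: 15.9
ee_pos: [0.4563, 0.3819, 0.0509]
ee_rot: [3.137, -0.001, 1.758]
wrist_force: [-0.6, 0.0, -0.1]
grip_width: 0.034
gripper_force: 0.4
```

Request:
apply_moves([
  [0.2, -0.0002, -0.008, 0, 0, 0, -3.6],
  [0.2, 0, 0, 0, 0, 0, 0],
])

```text
time: 16.1
ee_pos: [0.4466, 0.3795, 0.0503]
ee_rot: [3.141, 0.0, 1.819]
wrist_force: [0.3, -0.3, 0.2]
grip_width: 0.0342
gripper_force: 0.0
```

```bash
python3 - <<'E'
from h import *
s=ctrl.observe();print(s["ee_pos"],s["ee_rot"],s["wrist_force"])
im=vision.read_camera("side");cv2.imwrite("pics/side7.png",im[:,:,::-1])
a=cv2.imread("pics/side4.png")[225:305,250:350]
b=cv2.imread("pics/side7.png")[225:305,250:350]
cv2.imwrite("pics/c7.png",np.hstack([cv2.resize(x,(400,320),interpolation=2) for x in (a,b)]))
E
```

```text
[0.44655167 0.37950658 0.05034832] [3.14127768e+00 1.07848841e-04 1.81853550e+00] [ 0.323811   -0.29564487  0.15816229]
```

View pics/c7.png

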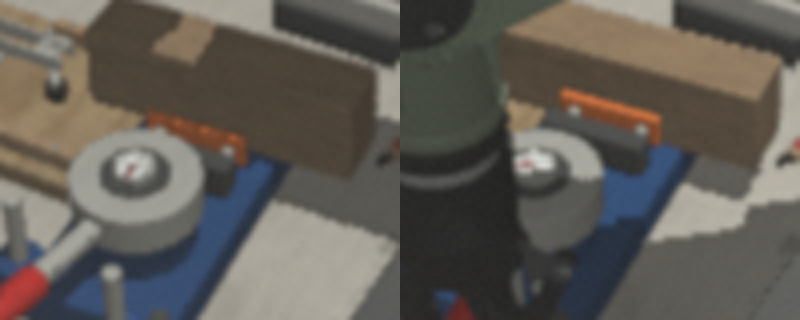

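The side view shows the jaw and pad advanced (pad now at crop (610,115)), with the block just touched and moved toward the fence.

```bash
python3 - <<'E'
from h import *
p=vision.camera_params("side")
f=lambda c,z:plane(p,np.array(c)/4+[250,225],z).round(4)
print("jaw top right back corner", f([(237,158),(250,133)],.06).tolist())
j=f([(233,167),(648,145)],.06);print(j)
j=f([(235,157),(250+5,142)],.06);print(j)
print("block upper right-near corner",f([(355,112),(758,103)],.094)-[[0,0,0],[0,0,0]])
print(f([(376,70),(780,62)],.094))
print("block after",f([(358,103),(380,62)],.094),"pad top after",f([(262,115)],.06))
E
```

```text
jaw top right back corner [[0.4401, 0.1945, 0.06], [0.4442, 0.1706, 0.06]]
[[0.4383 0.2028 0.06  ]
 [0.2184 0.0624 0.06  ]]
[[0.4416 0.1943 0.06  ]
 [0.4373 0.1764 0.06  ]]
block upper right-near corner [[0.3779 0.1553 0.094 ]
 [0.163  0.031  0.094 ]]
[[ 0.3841  0.1139  0.094 ]
 [ 0.163  -0.0129  0.094 ]]
block after [[0.38   0.147  0.094 ]
 [0.3854 0.1057 0.094 ]] pad top after [[0.4457 0.1522 0.06  ]]
```

Request:
apply_moves([
  [0.2, -0.0004, 0.0102, 0, 0, 0, 4.6],
  [0.2, -0.0004, 0.0102, 0, 0, 0, 4.6],
  [0.2, -0.0004, 0.0102, 0, 0, 0, 4.6],
  [0.2, -0.0004, 0.0102, 0, 0, 0, 4.6],
  [0.2, -0.0004, 0.0102, 0, 0, 0, 4.6],
  [0.2, -0.0004, 0.0102, 0, 0, 0, 4.6],
  [0.2, -0.0004, 0.0102, 0, 0, 0, 4.6],
  [0.2, -0.0004, 0.0102, 0, 0, 0, 4.6],
  [0.2, -0.0004, 0.0102, 0, 0, 0, 4.6],
  [0.2, 0, 0, 0, 0, 0, 0],
])

```text
time: 17.15
ee_pos: [0.5349, 0.3685, 0.0493]
ee_rot: [-3.138, 0.004, 1.092]
wrist_force: [-5.5, -0.7, 1.2]
grip_width: 0.0345
gripper_force: 2.5
```

Request:
apply_moves([
  [0.2, -0.0004, 0.0102, 0, 0, 0, 4.6],
  [0.2, -0.0004, 0.0102, 0, 0, 0, 4.6],
  [0.2, -0.0002, 0.008, 0, 0, 0, 3.6],
  [0.2, 0, 0, 0, 0, 0, 0],
  [0.2, -0.0004, -0.0102, 0, 0, 0, -4.6],
  [0.2, 0, 0, 0, 0, 0, 0],
])

```text
time: 17.75
ee_pos: [0.5515, 0.3603, 0.0499]
ee_rot: [-3.141, 0.0, 0.952]
wrist_force: [-0.3, -0.8, -0.0]
grip_width: 0.0343
gripper_force: 0.0
```

```bash
python3 - <<'E'
from h import *
s=ctrl.observe();print(s["ee_pos"],s["ee_rot"],s["wrist_force"])
a=cv2.imread("pics/side7.png")[225:305,250:350]
im=vision.read_camera("side");cv2.imwrite("pics/side8.png",im[:,:,::-1]);b=cv2.imread("pics/side8.png")[225:305,250:350]
cv2.imwrite("pics/c8.png",np.hstack([cv2.resize(x,(400,320),interpolation=2) for x in (a,b)]))
E
```

```text
[0.55149506 0.36033161 0.04985887] [-3.14132877e+00  3.17590723e-04  9.52251804e-01] [-0.25183351 -0.76284738 -0.00837576]
```

Request:
apply_moves([
  [-0.5, 0, 0, 0, 0, 0, 0],
  [-0.5, 0, 0, 0, 0, 0, 0],
  [-0.5, 0, 0, 0, 0, 0, 0],
  [-0.5, 0, 0, -0.03, 0, 0, 0],
  [-0.5, 0, 0, -0.045, 0, 0, 0],
  [-0.5, 0, 0, -0.045, 0, 0, 0],
  [-0.5, 0, 0, -0.045, 0, 0, 0],
  [-0.5, 0, 0, -0.035, 0, 0, 0],
])

```text
time: 18.6
ee_pos: [0.5527, 0.3601, 0.2541]
ee_rot: [3.14, -0.004, 0.952]
wrist_force: [1.3, 0.5, 0.4]
grip_width: 0.064
gripper_force: 0.0
```

Request:
apply_moves([
  [-0.5, -0.0413, 0.011, 0, 0, 0, 0],
  [-0.5, -0.0413, 0.011, 0, 0, 0, 0],
  [-0.5, -0.0413, 0.011, 0, 0, 0, 0],
  [-0.5, -0.0413, 0.011, 0, 0, 0, 0],
  [-0.5, -0.0413, 0.011, 0, 0, 0, 0],
  [-0.5, 0, 0, 0, 0, 0, 0],
  [-0.5, 0, 0, 0, 0, 0, 0],
])

```text
time: 19.3
ee_pos: [0.4772, 0.1592, 0.2508]
ee_rot: [3.141, -0.001, 0.95]
wrist_force: [-0.3, -0.4, 0.6]
grip_width: 0.0641
gripper_force: 0.0
```

```bash
python3 - <<'E'
from h import *
s=ctrl.observe();print(s["time"],s["ee_pos"],s["ee_rot"])
p=vision.camera_params("wrist");im=vision.read_camera("wrist");cv2.imwrite("pics/w9.png",im[:,:,::-1])
# profile along clamp y through several x offsets; world line at z=.06
O=np.array([.4735,.2565]);yw=.08;X=np.array([np.cos(yw),np.sin(yw)]);Y=np.array([-np.sin(yw),np.cos(yw)])
hsv=cv2.cvtColor(im,cv2.COLOR_RGB2HSV)
for xo in(0,.01,-.012):
  print("x",xo)
  for t in np.arange(-.19,-.03,.003):
    w=O+xo*X+t*Y;u=proj(p,[*w,.06])[0].round().astype(int)
    if 0<=u[0]<640 and 0<=u[1]<480: print("%.0f:%s"%(t*1000,"/".join(map(str,hsv[u[1],u[0]]))),end=" ")
  print()
E
```

```text
19.3 [0.47720155 0.15916188 0.25078281] [ 3.14095209e+00 -1.34667058e-03  9.50431227e-01]
x 0
-190:120/1/181 -187:108/160/159 -184:108/165/159 -181:108/165/158 -178:107/160/158 -175:107/166/155 -172:108/12/107 -169:38/9/115 -166:19/26/108 -163:14/77/99 -160:16/81/91 -157:14/83/95 -154:17/78/95 -151:16/90/91 -148:13/80/93 -145:14/82/96 -142:16/80/96 -139:16/80/92 -136:16/84/100 -133:16/78/95 -130:16/78/101 -127:16/82/93 -124:16/89/100 -121:17/83/98 -118:15/84/100 -115:14/78/69 -112:14/80/67 -109:16/93/74 -106:10/181/148 -103:11/183/145 -100:8/72/57 -97:40/14/54 -94:120/5/50 -91:160/16/47 -88:120/16/49 -85:84/33/39 -82:108/111/69 -79:108/154/83 -76:108/104/88 -73:108/137/82 -70:108/111/83 -67:108/110/90 -64:108/132/79 -61:109/128/146 -58:109/103/169 -55:109/136/161 -52:109/101/167 -49:108/160/153 -46:108/163/158 -43:108/166/157 -40:108/167/157 -37:26/8/213 -34:40/3/231 -31:30/5/226 
x 0.01
-190:30/4/196 -187:109/154/146 -184:90/5/97 -181:90/3/96 -178:105/5/97 -175:108/13/98 -172:30/5/93 -169:30/7/113 -166:21/17/106 -163:15/86/98 -160:16/77/96 -157:17/77/96 -154:14/80/96 -151:15/86/98 -
[... 663 characters left out ...]
6 -172:100/20/112 -169:15/9/116 -166:23/21/108 -163:14/80/93 -160:15/88/96 -157:17/85/96 -154:15/82/93 -151:17/87/91 -148:16/91/92 -145:15/84/97 -142:15/83/101 -139:15/83/92 -136:14/76/101 -133:17/78/104 -130:15/86/95 -127:15/78/91 -124:15/78/101 -121:15/83/98 -118:18/84/88 -115:16/76/70 -112:23/86/59 -109:13/94/73 -106:10/181/149 -103:11/197/127 -100:12/53/48 -97:128/18/57 -94:0/0/54 -91:113/21/49 -88:140/16/47 -85:0/6/42 -82:109/148/69 -79:106/172/80 -76:109/160/83 -73:108/147/83 -70:107/191/76 -67:110/167/81 -64:107/164/87 -61:108/166/157 -58:108/163/156 -55:108/162/159 -52:107/167/153 -49:108/159/156 -46:108/159/157 -43:108/158/160 -40:108/166/157 -37:110/74/142 -34:30/5/225 -31:42/5/233
```

Request:
apply_moves([
  [-0.5, -0.0305, 0.0218, 0, 0, 0, 0],
  [-0.5, -0.0305, 0.0218, 0, 0, 0, 0],
  [-0.5, 0, 0, 0, 0, 0, 0],
  [-0.5, 0, 0, 0, 0, 0, 0],
])

```text
time: 19.75
ee_pos: [0.4779, 0.0854, 0.2504]
ee_rot: [-3.141, -0.001, 0.952]
wrist_force: [-0.4, -0.6, 1.2]
grip_width: 0.0637
gripper_force: 0.0
```

```bash
cat > prof.py <<'E'
from h import *
O=np.array([.4735,.2565]);yw=.08;X=np.array([np.cos(yw),np.sin(yw)]);Y=np.array([-np.sin(yw),np.cos(yw)])
def cls(h):
    H,S,V=map(int,h)
    return "O" if S>150 and (H<18) else "B" if S>95 and 95<H<120 else "w" if 50<S and H<25 else "D" if V<75 else "g" if V<190 else "."
def prof(p,im,z=.06,a=-.19,b=-.06,xs=(-.02,-.01,0,.01,.02)):
    hsv=cv2.cvtColor(im,cv2.COLOR_RGB2HSV)
    for xo in xs:
        out=""
        for t in np.arange(a,b,.001):
            u=proj(p,[*(O+xo*X+t*Y),z])[0].round().astype(int)
            out+=cls(hsv[u[1],u[0]]) if 0<=u[0]<640 and 0<=u[1]<480 else " "
        import itertools
        k=a*1000;r=[]
        for c,g in itertools.groupby(out):
            n=len(list(g));r.append(f"{c}[{k:.0f},{k+n:.0f}]");k+=n
        print(xo,*r)
def at(p):print("cam clamp y",((p["eye"][:2]-O)@Y).round(3),"x",((p["eye"][:2]-O)@X).round(3))
E
python3 - <<'E'
from prof import *
p=vision.camera_params("wrist");im=vision.read_camera("wrist");cv2.imwrite("pics/w10.png",im[:,:,::-1])
at(p);prof(p,im)
q=dict(p);q["eye"]=np.array([0.5527593191182426,0.14089107006401028,0.3909024782231254]);q["attitude"]=np.array([2.854654165633644,0.0017489368507106473,-1.5088434223083582])
print("before");at(q);prof(q,cv2.imread("pics/w4.png")[:,:,::-1].copy())
E
```

```text
cam clamp y -0.115 x 0.038
-0.02 B[-190,-174] g[-174,-157] w[-157,-108] O[-108,-102] g[-102,-100] D[-100,-99] g[-99,-85] .[-85,-75] B[-75,-60]
-0.01 B[-190,-174] g[-174,-158] w[-158,-108] O[-108,-102] D[-102,-99] g[-99,-85] B[-85,-60]
0 B[-190,-174] g[-174,-157] w[-157,-107] O[-107,-102] g[-102,-101] B[-101,-100] g[-100,-84] B[-84,-80] g[-80,-72] B[-72,-70] g[-70,-64] B[-64,-62] g[-62,-60]
0.01 D[-190,-173] g[-173,-157] w[-157,-107] O[-107,-101] D[-101,-99] g[-99,-84] .[-84,-78] g[-78,-77] .[-77,-76] g[-76,-71] .[-71,-68] g[-68,-60]
0.02 B[-190,-174] g[-174,-157] w[-157,-107] O[-107,-102] w[-102,-101] D[-101,-99] g[-99,-84] B[-84,-60]
before
cam clamp y -0.122 x 0.07
-0.02 B[-190,-174] g[-174,-156] B[-156,-144] g[-144,-143] w[-143,-94] B[-94,-87] D[-87,-86] w[-86,-85] O[-85,-79] w[-79,-78] .[-78,-66] g[-66,-64] D[-64,-63] g[-63,-60]
-0.01 B[-190,-174] g[-174,-157] D[-157,-156] g[-156,-155] B[-155,-144] g[-144,-143] w[-143,-95] g[-95,-93] B[-93,-87] D[-87,-86] w[-86,-85] O[-85,-79] w[-79,-78] g[-78,-77] B[-77,-67] D[-67,-63] g[-63,-60]
0 B[-190,-174] g[-174,-157] D[-157,-156] g[-156,-155] B[-155,-144] g[-144,-143] w[-143,-94] B[-94,-86] w[-86,-85] O[-85,-78] g[-78,-77] B[-77,-67] D[-67,-63] g[-63,-60]
0.01 g[-190,-187] D[-187,-173] g[-173,-157] D[-157,-145] w[-145,-94] g[-94,-93] D[-93,-87] w[-87,-86] O[-86,-78] w[-78,-77] g[-77,-68] D[-68,-62] g[-62,-60]
0.02 B[-190,-174] g[-174,-157] D[-157,-156] g[-156,-155] B[-155,-145] g[-145,-144] w[-144,-94] B[-94,-87] g[-87,-86] w[-86,-85] O[-85,-79] w[-79,-78] g[-78,-77] B[-77,-67] D[-67,-62] g[-62,-60]
```

```bash
python3 -c "
from rig import ctrl
print(ctrl.observe()['time'],ctrl.finish_job())"
```

```text
the job is handed in; nothing more can be done
19.8 None
```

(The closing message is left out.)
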